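Clamp a tailpiece blank in the carving jig

ROBOT

A 6-joint arm with a two-finger parallel gripper is mounted at the origin on the work surface. World frame = base frame: x ahead of the robot, y to its left, z up, the work surface at z = 0. Lengths are in m, angles in rad, forces in N, time in s.
With the tool pointing down it reaches from about 0.325 to 0.875 m from the base axis. Payload 4.4 kg.
Tool frame: the origin (TCP) lies at the very end of the fingers, on their centre line; the grasp point (between the pads) lies 19 mm behind it; z points along the fingers, y is the line along which they close (so a half turn about z gives the same grasp; the last joint's range is limited). The gripper opens to 85 mm and grips with 20 to 120 N. Pads are 22 mm wide; open, the fingers measure 114 mm over their backs; the gripper's body (76 mm by 85 mm) begins 54 mm behind the grasp point. The pads swing forward as they close: fully open they stand 13 mm farther back than shut.
Start: joints at [1.002, 0.207, 1.542, -0, 1.393, -0.15], TCP at [0.234, 0.525, 0.231] pointing down, gripper open.
Joint ranges: [-2.73, 2.73], [-0.86, 2.22], [0.23, 2.46], [-1.11, 4.25], [0.08, 2.63], [-2.82, 2.82]. Speed limits (rad/s): [2.79, 2.79, 3.14, 3.14, 3.14, 3.14].

INTERFACE

Orientations are given as a unit quaternion [x, y, z, w].
In Python, from bench import * gives the robot as it stands. Calls block until the motion is done:
- move_pose(position, orientation): joint-space move of the TCP to a pose.
- servo_line(position, speed=0.15, rotation=None, guard=None): straight line of the TCP; rotation=None keeps the orientation; speed is the mean speed in m/s. With guard (N) it stops when the force on the tool has changed by that much, and returns True; else False.
- goto_joints(angles): joint-space move.
- move_gripper(opening, f_grip=None): finger opening in m; f_grip is the grip in N (None keeps the last); returns when the fingers have stopped.
- dwell(seconds).
- inverse_kinematics(position, orientation): joint angles nearest the present ones, or None.
- snapshot(name): name is "scene" or "top" or "wrist"; returns a dict with "color" (400x640x3 uint8, red, green, blue), "range_z" (400x640 float32, m along the optical axis (not along the pixel's ray), 0 where there is no reading), "fx", "fy", "cx", "cy" (pixels), "xyz" and "orientation" of the camera in the world. Camera axes: x right, y up, looking along -z (the intrinsics and any distortion apply to the point x, -y, -z); pixel columns grow to the right and rows downward; lengths in m; the calibration is good to about 2 mm. A picture is of the moment at which its call begins.
A pose or a line that the arm cannot do raises IKError and nothing moves.
- close_job(): hands the job in; it is judged then, once.
Readings, each from a call of its own:
- current_time_s(): time.
- current_q(): joint angles.
- current_joint_vel(): joint speeds.
- current_tau(): joint torques, N m.
- current_position(): TCP position.
- current_tool_rot(): TCP orientation.
- current_contact_force(): force on the tool from outside, world axes, zero at the start.
- current_torque(): the same for the moment, N m.
- current_width(): finger opening in m.
- current_finger_force(): force on a finger pad.
Only numpy, scipy, OpenCV 4.12 (cv2) and the standard library are available. Lean on these libraries where they do the work, as an engineer would, in place of code of your own. Each camera call takes 0.05 s, during which the arm holds its last target. There are 200 camera calls.

TASK

Slide the flat maple tailpiece blank under the bridge into the slot of the wooden holding jig until it is fully home against the end stop, and let go of it. Then push the handle of the jig's spring-loaded clamp lever down until the lever is level (handle top flush with the top of the post at its end), so that the pad clamps the blank, and finish while still holding the lever there: do not let it spring back. Leave the other things on the bench where they are.

Things in the scene. Friction and masses are not known exactly. Their poses are not given: they have to be found in the camera images.
- blank: the tailpiece blank: plain flat maple slab 130 x 42 x 12 mm (long, thin; about 55 g), lying flat on the bench. Origin at the centre of its underside, x along its length, y across its width, z up. Either end may go in first.
- jig: wooden holding jig fixed to the bench. Origin at bench height under the middle of the slot's mouth; x points into the slot (away from the robot), y left along the lever, z up. Jig x, y, z below are in this frame, mm. With the blank home the blank's origin is at jig x 10, y 0, z 30 and 55 mm of its length stick out of the mouth.
- slot_mouth (a point): centre of the slot floor at the mouth (jig 0, 0, 30). Slot walls 45 mm apart (flared to about 56 over the first 12 mm), 68 mm over their outsides, tops at z 51. In front, x -85 to 0, a run-in rail 30 mm wide continues the slot floor at the same height, on a base board 10 mm thick, 100 wide: fingers can straddle blank and rail.
- slot_end (a point): centre of the slot floor at the end stop (jig 75, 0, 30)
- bridge_top (a point): centre of the top of the flat aluminium bridge over the slot (jig 22, 0, 52.5); it spans x 12 to 32, its underside 16.5 mm above the slot floor
- pivot (a point): lever pivot axis, parallel to jig x (jig 52, -90, 85), in a fork 95 mm tall. The lever lies across the slot, its handle on the +y side; raised, the pad clears the blank by about 20 mm.
- clamp_lever (a joint): angle of the clamp lever in rad: 0 = sprung up (handle raised 0.30 rad, about 60 mm), 0.30 = level, 0.42 = lower stop. Grows as the handle is pressed down; it springs back when let go. Pushing at the handle takes 1 to 2 N at the start and about 8 N at level with the blank in place.
- handle_top (a point): centre of the top face of the lever's wooden handle, the place to press. The handle is a bar 28 x 72 x 16 mm, 200 mm from the pivot axis to its middle. Site y points along the lever away from the pivot, z up out of the handle's top. When the lever is level this point is at jig 52, 110, 93.
- post_top (a point): top of the fixed upright aluminium post 16 x 10 mm just beyond the handle's end (jig x 52, y 160, z 93 mm): flush with the handle's top when the lever is level
- clamp_pad: black round pad, 20 mm across, on a sprung plunger under the lever 90 mm from the pivot; origin on the lever's centre line. It meets a blank that is home about 0.11 rad before level, then its spring gives: about 7 N on the blank at level.
- offcut: bystander, leave alone: rectangular maple offcut, 60 x 50 x 26 mm: shorter and thicker than the blank; may lie where the blank might have lain
- gouge: bystander, leave alone: carving gouge lying flat, round wooden handle, about 220 mm long; origin on the ferrule
- chisel: bystander, leave alone: chisel lying flat, round wooden handle, about 240 mm long; origin on the ferrule
- varnish_jar: bystander, leave alone: closed amber glass jar, 60 mm across, 70 mm tall
- block_plane: bystander, leave alone: small brass block plane, 110 x 42 mm, about 55 mm tall
- pencil_cup: bystander, leave alone: white ceramic cup, 72 mm across, 85 mm tall, empty
There are look-alikes about, which are no part of the job. What is shaped like the blank but blue, grey or red is not meant.

How it is judged:
On the way:
1. the blank lies fully home in the slot, let go, the lever still up (x of blank in the frame of jig between 0.006 and 0.015 m and y of blank in the frame of jig between -0.005 and 0.005 m and z of blank in the frame of jig between 0.027 and 0.034 m and angle between the x axis of blank and the x axis of jig, either way round below 0.06 rad and contact force between the fingers and blank below 0.2 N and value of joint clamp_lever below 0.08 rad), for 0.2 s.
At the end, for the whole second after the job is handed in: The blank is home in the slot (within about 4 mm of the end stop, flat on the slot floor, straight within 0.06 rad), not touched by the fingers; the fingers hold the lever handle pressed (over 2 N) with the lever still and level within 0.06 rad, and the pad pushes on the blank with over 2 N (x of blank in the frame of jig between 0.006 and 0.015 m and y of blank in the frame of jig between -0.005 and 0.005 m and z of blank in the frame of jig between 0.027 and 0.034 m and angle between the x axis of blank and the x axis of jig, either way round below 0.06 rad and value of joint clamp_lever between 0.24 and 0.36 rad and velocity of joint clamp_lever between -0.1 and 0.1 rad/s and contact force between clamp_pad and blank above 2 N and contact force between the fingers and clamp_lever above 2 N and contact force between the fingers and blank below 0.2 N); the arm keeps its last pose, push and grip.
It fails at once if a bystander was moved more than 30 mm (distance of any of offcut, gouge, chisel, varnish_jar, block_plane, pencil_cup from where it was at the start of the episode above 0.03 m).
It also fails if it takes over 56 s, if anything falls off the work surface, if the arm or the gripper's body presses on something with over 40 N, if the wrist force passes 120 N, or if a joint passes its speed limit or range.

## Working session

There is one attempt and no reset: what is moved stays moved. The work goes in short steps, each a Python script; the robot and the scene stay as the last script left them, time stands still between calls to the robot, and variables do not carry over. Pictures are saved under pics/ and viewed, at most 10 in all, crops included, and the job is handed in when it is done.

```bash
mkdir -p pics; cat > h.py <<'E'
from bench import *
import numpy as np, cv2
from scipy.spatial.transform import Rotation as R
def cloud(s):
    z=s["range_z"]; h,w=z.shape
    u,v=np.meshgrid(np.arange(w),np.arange(h))
    p=np.stack([(u-s["cx"])/s["fx"]*z,-(v-s["cy"])/s["fy"]*z,-z],-1)
    P=p@R.from_quat(s["orientation"]).as_matrix().T+np.array(s["xyz"]); P[z==0]=np.nan
    return P
def save(s,n): cv2.imwrite("pics/"+n+".png",cv2.cvtColor(s["color"],cv2.COLOR_RGB2BGR))
def down(yaw): # tool z down, tool y closing line at world angle yaw+90
    return (R.from_euler('z',yaw)*R.from_euler('x',np.pi)).as_quat()
E
python3 - <<'E'
from h import *
for n in("top","scene"):
    s=snapshot(n); save(s,n+"0"); np.savez(n+"0.npz",**s); print(n,s["xyz"],s["orientation"],s["fx"],[k for k in s])
print(current_tool_rot(),current_time_s())
E
```

```text
top [ 0.44579873 -0.0248681   1.23285933] [ 0.02446063 -0.03107874 -0.69873871  0.71428286] 382.5143873665493 ['color', 'range_z', 'fx', 'fy', 'cx', 'cy', 'xyz', 'orientation']
scene [1.42891354 0.45133634 1.02170568] [0.20186094 0.35060638 0.78111866 0.47558487] 460.1932672051081 ['color', 'range_z', 'fx', 'fy', 'cx', 'cy', 'xyz', 'orientation']
[ 2.07852024e-01  9.78159741e-01 -9.60561389e-04 -3.65260006e-04] 0.1
```

View pics/top0.png

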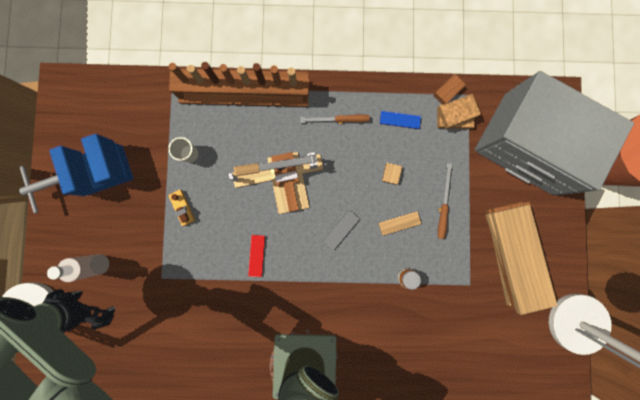

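View pics/scene0.png

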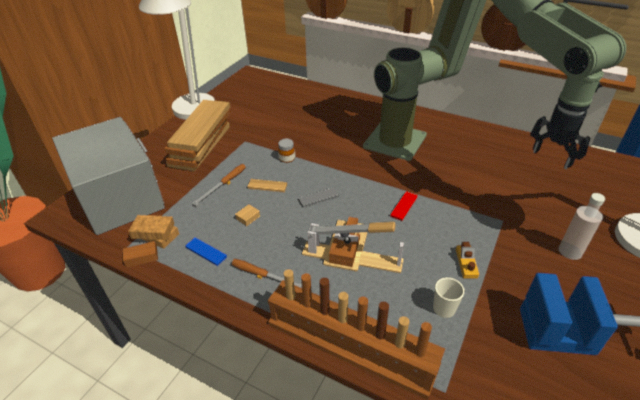

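The top view shows the blank at about (400,223) and the jig around (290,180), with its mouth towards the robot and its handle on the left. The offcut is at (393,173). Next I'll measure both, using an enlarged crop.

```bash
python3 - <<'E'
from h import *
d=dict(np.load("top0.npz")); P=cloud(d); c=d["color"]
cr=c[140:220,220:340]; cv2.imwrite("pics/jig.png",cv2.cvtColor(cv2.resize(cr,None,fx=6.5,fy=6.5,interpolation=cv2.INTER_CUBIC),cv2.COLOR_RGB2BGR))
print("mat z",np.nanmedian(P[225:240,280:320,2]))
hsv=cv2.cvtColor(c,cv2.COLOR_RGB2HSV)
m=np.zeros(P.shape[:2],bool); m[205:245,370:430]=1
m&=(hsv[...,1]>70)&(c[...,0]>120)
m=cv2.morphologyEx(m.astype(np.uint8),cv2.MORPH_OPEN,np.ones((2,2)))>0
pts=P[m]; print(m.sum(),np.nanmedian(pts[:,2]))
q=pts[~np.isnan(pts[:,0]),:2].astype(np.float32)*1000
print("blank",cv2.minAreaRect(q),q.mean(0))
z=(P[140:220:2,220:340:2,2]*1000)
for i,r in enumerate(z): print(140+2*i,' '.join('%3.0f'%x for x in r))
E
```

```text
mat z 0.00012723393676550288
562 0.010903473231682392
blank ((449.3209533691406, -297.55633544921875), (44.854270935058594, 135.17210388183594), 17.84617042541504) [ 449.54163 -296.41122]
140  -0   0   1  -2   0  -0  -1  -1  -1   3  -6  -0   3   3   2  -1   0  -2   1   2  -3   2   0   0   4   1  -2   1   4   6  -2   3  -2   2   1  -0   0   0  -0   2   0   0  -3  -3   1  -1   2  -5   1  -4  -1   2  -3   3   2   2   1  -2   5  -7
142  -2  -1   0  -4  -2   5  -1  -1   1   3  -3  -1   5 nan   1   2  -1   0   1   3  -0   1   0  -2   0   5  -2   1   1   1  -2  -1  -1   3   0  -1  -1   1  -2  -4  -0  -2   0   2  -1   1  -0  -2   2  -1  -2  -4  -6   3   1   1   5   0   3   5
144  -2   3   1  -1   3   1  -4  -1  -1   2  -1   2  -1   1   1  -1   3  -1   4  -2   6   0   1   1  -1   4   1   2  -2  -4   1  -4  -3  -1  -1  -6  -3   4  -2   4  -1  -1   2   4   1   4  -1   2  -1   4  -4  -0   6   1   0   3   5  -4  -0  -3
146   2  -1   3   1  -4   0   0   1  -1   3   1   1   1  -3  -1   4   1  -0   1   2  -4   1   2   1   0   4  -2   1   5  -3  -1   4   2   3   1   2   0  -5   4   1  -1  -2  -2   2 
[... 8147 characters left out ...]
   1   2   0   0   1   4   2  -0  -0  -1   2  -0  -2  -2  -1   1   0  -0  -2   4  -4   2   2   0  -3  -1  -3   4   3   4   1  -3   1   2  -1  -0   1  -0   0   2   0  -3   2   1  -2  -2  -1   0  -0  -1   1   0  -3
216   1   5  -4   3   4   3  -0  -1  -1   3  -2   0   5   2  -4   0  -1  -1   2  -2  -0  -0   0   0  -0  -3  -4  -6  -5  -2   1   1  -2   1   4   2   2   2   1  -3   3   0  -4  -1   4   1  -1  -1   2   1   1  -1  -1   5   4  -4  -6   3   1  -3
218   8  -1  -1  -2  -2  -2   0  -1  -1  -3   2   2   1  -0  -1   2  -1   0  -3   1  -0  -2   1   2  -1  -6  -1  -0   2  -2  -3   2   2   0  -3   1   1   0  -2   1  -0  -5   1  -1  -3   7  -0  -2   0   1   3  -1  -0  -1   0  -2   0  -4   1   3
```

View pics/jig.png

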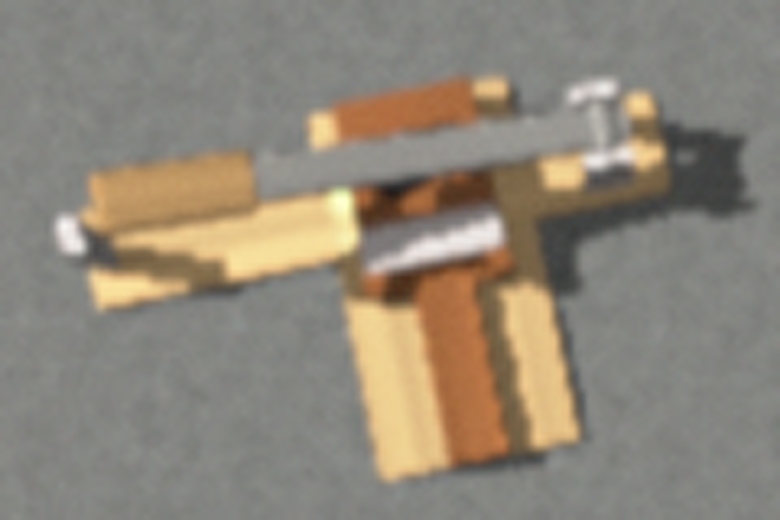

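The jig is turned a few degrees anticlockwise: the rail runs from (300,211) up to (288,183), the post top is at (231,176) and the pivot fork at (315,160). I'll fit the jig from the point cloud, then take closer wrist pictures.

```bash
cat >> h.py <<'E'
from scipy.optimize import minimize
def fitjig(P,c,x0):
    """fit jig (x,y,yaw) by height model: rail z30, base z10, in front of the mouth"""
    Q=P.reshape(-1,3); Q=Q[~np.isnan(Q[:,0])]
    def cost(p):
        d=Q[:,:2]-p[:2]; co,si=np.cos(p[2]),np.sin(p[2])
        x=d[:,0]*co+d[:,1]*si; y=-d[:,0]*si+d[:,1]*co
        k=(x>-115)&(x<-8)&(abs(y)<75)
        x,y,z=x[k],y[k],Q[k,2]
        s=lambda t:1/(1+np.exp(-t/1.0))
        base=s(x+85)*s(50-y)*s(50+y); rail=s(x+85)*s(15-y)*s(15+y)
        r=z-(10*base+20*rail)
        return np.mean(np.minimum(abs(r),15))
    best=None
    for dx in(-15,0,15):
      for dy in(-8,0,8):
        r=minimize(cost,np.array(x0)+[dx,dy,0],method="Nelder-Mead",options=dict(initial_simplex=np.array(x0)+[dx,dy,0]+np.array([[0,0,0],[6,0,0],[0,6,0],[0,0,.08]])))
        if best is None or r.fun<best.fun: best=r
    return best.x,best.fun
E
python3 - <<'E'
from h import *
d=dict(np.load("top0.npz")); P=cloud(d)*1000
a,b=P[209,297,:2],P[187,288,:2]; yaw=np.arctan2(*(b-a)[::-1]); print(a,b,yaw)
x0=[*b,yaw]
j,f=fitjig(P[140:240,200:360],None,x0); print("jig",j,f)
# checks: post and level lever direction
m=np.zeros(P.shape[:2],bool); m[172:180,228:236]=1; m&=P[...,2]>80; post=np.nanmedian(P[m],0)
M=R.from_euler('z',j[2]).as_matrix()
print("post in jig",M.T@(post-[j[0],j[1],0]))
print("wrist view test")
q=down(j[2]); 
for p in([j[0]/1000-.1,j[1]/1000,.3],[.449,-.297,.2]):print(inverse_kinematics(p,q))
print(inverse_kinematics([.449,-.297,.2],down(np.radians(-72.2))))
print(inverse_kinematics([.449,-.297,.2],down(np.radians(107.8))))
E
```

```text
[489.10290798  34.06865319] [558.10387737  64.46755568] 0.41497394904813745
jig [5.67222787e+02 6.57208501e+01 2.35474548e-01] 2.0963420766730514
post in jig [ 51.83096402 157.21324729  92.85181105]
wrist view test
[-4.39818650e-02 -6.59032433e-02  1.69026246e+00 -4.44089210e-16
  1.51723344e+00  1.29133991e+00]
[-7.45210319e-01  1.57175268e-01  1.66647396e+00 -4.44089210e-16
  1.31794342e+00  5.90111460e-01]
[-7.45210319e-01  1.57175268e-01  1.66647396e+00 -4.44089210e-16
  1.31794342e+00  2.08571373e+00]
[-0.74521032  0.15717527  1.66647396  0.          1.31794342 -1.05587893]
```

The jig fit is good: (567, 66) mm with yaw 0.235, and the post check comes out at (52,157,93). Next is a wrist view over the blank.

```bash
python3 - <<'E'
from h import *
move_pose([.449,-.297,.25],down(np.radians(-72.2)))
s=snapshot("wrist"); save(s,"w0"); np.savez("w0.npz",**s)
P=cloud(s)*1000; print(s["xyz"],current_position(),current_time_s())
m=(P[...,2]>7)&(P[...,2]<18)&(np.hypot(P[...,0]-449,P[...,1]+297)<90)
m=cv2.morphologyEx(m.astype(np.uint8),cv2.MORPH_OPEN,np.ones((5,5)))>0
q=P[m][:,:2].astype(np.float32); print(m.sum(),cv2.minAreaRect(q),np.median(P[m][:,2]))
E
```

```text
[ 0.47255413 -0.36323582  0.39210685] [ 0.44934971 -0.29638673  0.24995894] 3.1333
2794 ((452.0738525390625, -292.908203125), (41.942543029785156, 129.0918731689453), 18.094541549682617) 11.331975248384751
```

View pics/w0.png

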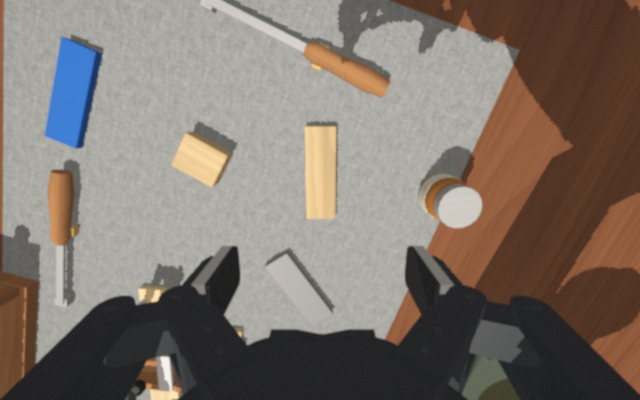

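The blank at (320,170) is cleanly visible and measures 42 x 129 mm. Its axis is at -71.9 deg. I'll grasp it toward its near end, carry it to the jig entrance and look.

```bash
cat >> h.py <<'E'
J=np.array([.5672,.0657]); JY=.2355
def jig(x,y,z):  # mm -> world m
    return [*(J+R.from_euler('z',JY).as_matrix()[:2,:2]@np.array([x,y])/1000),z/1000]
def injig(P): return (P*1000-[J[0]*1000,J[1]*1000,0])@R.from_euler('z',JY).as_matrix()
E
python3 - <<'E'
from h import *
a=np.radians(-71.9); g=np.array([.451,-.2948])-.04*np.array([np.cos(a),np.sin(a)])
move_gripper(.065,30)
move_pose([*g,.06],down(a))
print(servo_line([*g,.002],.06,guard=8),current_position())
move_gripper(.03,30); print("w",current_width(),current_finger_force())
servo_line([*g,.12],.15); print("w",current_width())
move_pose(jig(-125,0,110),down(JY))
s=snapshot("wrist"); save(s,"w1"); np.savez("w1.npz",**s)
print(current_position(),current_time_s(),current_width())
E
```

```text
False [ 0.43894443 -0.25706251  0.00236162]
w 0.040994256764768186 31.06969177722931
w 0.04101718593594401
[0.44603789 0.03564463 0.10990398] 7.8333 0.04088463181380532
```

View pics/w1.png

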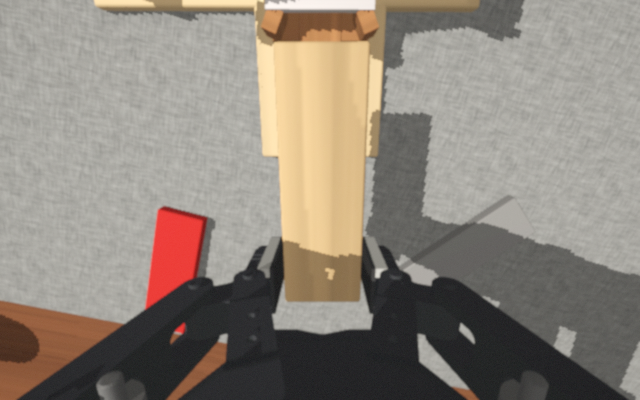

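The blank is held straight: its front edge is at (275-370, 42) and the mouth flares at (275,25) and (370,25) look centred on it. I'll check lateral alignment numerically before going down.

```bash
python3 - <<'E'
from h import *
d=dict(np.load("w1.npz")); Q=injig(cloud(d)); z=Q[...,2]
k=(z>95)&(z<135)&(abs(Q[...,1])<30)&(Q[...,0]>-150)&(Q[...,0]<-5)
q=Q[k]; print("blank z",np.median(q[:,2]),"tilt",np.polyfit(q[:,0],q[:,2],1)[0],cv2.minAreaRect(q[:,:2].astype(np.float32)))
k=(abs(z-10)<4)&(Q[...,0]>-80)&(Q[...,0]<-20)&(abs(Q[...,1])<60)
y=Q[k][:,1]; print("base y",np.percentile(y,[.5,99.5]), "expected +-50")
print("base rear x",np.percentile(Q[(abs(z-10)<3)&(abs(Q[...,1])<48)&(Q[...,0]>-100)][:,0],1))
k=(abs(z-51)<5)&(Q[...,0]>0)&(Q[...,0]<11)&(abs(Q[...,1])<45); y=Q[k]; 
if len(y): print("walls",len(y),y[:,0].min(),np.percentile(y[:,1],[1,99]))
E
```

```text
blank z 118.37486341504628 tilt -0.012924885300968778 ((-85.11648559570312, 0.04947090148925781), (129.64019775390625, 59.938533782958984), 0.045033689588308334)
base y [-49.21911831  50.37978319] expected +-50
base rear x -81.82214150755993
walls 672 0.16382785989458312 [-36.06950312  37.12733081]
```

```bash
python3 - <<'E'
from h import *
servo_line(jig(-118,.3,34),.1)
print(servo_line(jig(-60,.3,34),.06,guard=10),injig(np.array(current_position())),current_contact_force())
print(servo_line(jig(-36,.3,33.5),.04,guard=12),injig(np.array(current_position())),current_contact_force())
print(servo_line(jig(-24,.3,33),.03,guard=12),injig(np.array(current_position())),current_contact_force(),current_width())
s=snapshot("wrist"); save(s,"w2"); print(current_time_s())
E
```

```text
False [-60.56692645   0.4303515   33.77057683] [-0.39805703  0.11072082 -0.60058896]
False [-36.17366364   0.4005487   33.33709871] [-0.79769087 -0.10204734 -0.82096332]
True [-28.6143493    0.5538178   32.71102758] [-0.63662138 -0.51396279  4.65134661] 0.04124022356541013
11.0417
```

View pics/w2.png

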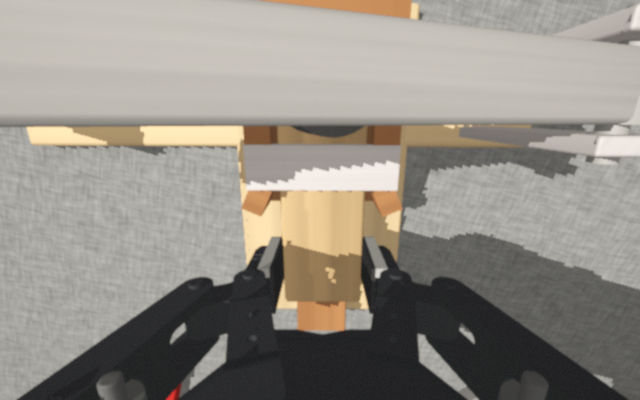

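The blank is through under the bridge and in contact with the end stop (TCP at jig x -28.6, expected about -30). I'll release it, back off and verify.

```bash
python3 - <<'E'
from h import *
servo_line(jig(-28.6,.3,32),.03,guard=6)
move_gripper(.062); print(current_width(),injig(np.array(current_position())))
servo_line(jig(-70,.3,130),.15)
s=snapshot("wrist"); save(s,"w3"); Q=injig(cloud(s)); z=Q[...,2]
k=(abs(z-42)<5)&(abs(Q[...,1])<24)&(Q[...,0]<-2)&(Q[...,0]>-90)
q=Q[k]; print(k.sum(),"z",np.median(q[:,2]),cv2.minAreaRect(q[:,:2].astype(np.float32)),np.percentile(q[:,0],[.5,99.5]),np.percentile(q[:,1],[.5,99.5]),current_time_s())
# handle
k=(z>125)&(z<175)&(abs(Q[...,0]-52)<25)&(Q[...,1]>60); print("handle",k.sum())
k=(abs(z-51)<5)&(Q[...,0]>-3)&(Q[...,0]<11)&(abs(Q[...,1])<45); print("mouth x",np.percentile(Q[k][:,0],1),np.percentile(Q[k][:,1],[1,99]))
E
```

```text
0.06209765900359851 [-28.59037349   0.30643609  31.79515717]
3247 z 41.37323480646046 ((-27.85835075378418, -0.04822540283203125), (51.83478546142578, 41.975929260253906), 0.38977673649787903) [-53.50112712  -2.04243085] [-20.61184655  20.62032929] 12.5417
handle 4447
mouth x 0.37127001800539916 [-35.69451021  36.75554008]
```

View pics/w3.png

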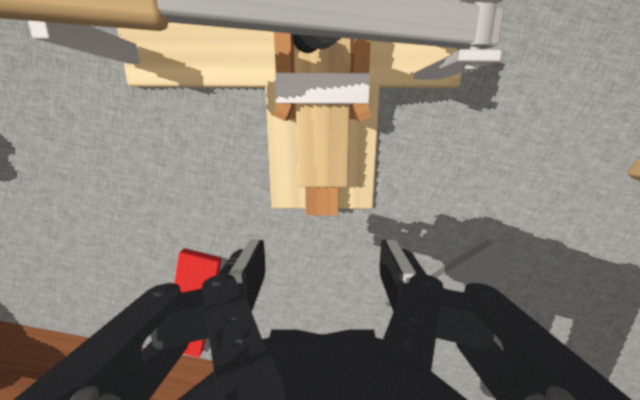

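The blank is home: it protrudes about 54 mm (rear edge at row 187), centred and straight, and released, with the lever still up. Now I'll press the handle with closed fingers.

```bash
python3 - <<'E'
from h import *
dwell(.2)
servo_line(jig(-60,20,205),.2)
move_gripper(0.0,30)
move_pose(jig(52,101,190),down(JY))
print(servo_line(jig(52,101,140),.06,guard=.8),injig(np.array(current_position())),current_contact_force())
servo_line(jig(52,108,110),.05); servo_line(jig(52,109,93),.03); dwell(.5)
p=np.array(current_position()); print(injig(p),current_contact_force(),current_width(),current_time_s())
s=snapshot("scene"); Q=injig(cloud(s)); np.savez("s1.npz",**s)
c=cv2.resize(s["color"][190:300,280:430],None,fx=5,fy=5,interpolation=cv2.INTER_CUBIC); cv2.imwrite("pics/s1.png",c[...,::-1])
for y in range(-60,170,10):
    k=(abs(Q[...,0]-52)<12)&(abs(Q[...,1]-y)<5)&(Q[...,2]>60)&(Q[...,2]<110); 
    if k.sum()>2: print(y,k.sum(),round(float(np.percentile(Q[k][:,2],75)),1),end=" | ")
E
```

```text
True [ 50.94996892 100.24371225 184.32235412] [-0.1014543   0.82360172 -0.3858792 ]
[ 52.27088146 109.98946528  94.28017956] [-3.10873046  2.46545987  8.02395096] 1.36745095819231e-05 17.6833
-60 26 91.9 | -50 27 92.3 | -40 23 91.3 | -30 26 92.1 | -20 26 92.3 | -10 33 90.2 | 0 27 90.9 | 10 37 92.2 | 20 27 91.9 | 30 27 93.3 | 40 27 92.6 | 50 26 92.7 | 60 30 92.2 | 70 24 92.6 | 80 24 94.7 | 90 19 95.3 | 100 17 104.8 | 110 8 96.3 | 120 26 101.2 | 130 22 94.5 | 140 23 94.0 | 150 4 92.0 | 160 40 90.5 |
```

View pics/s1.png

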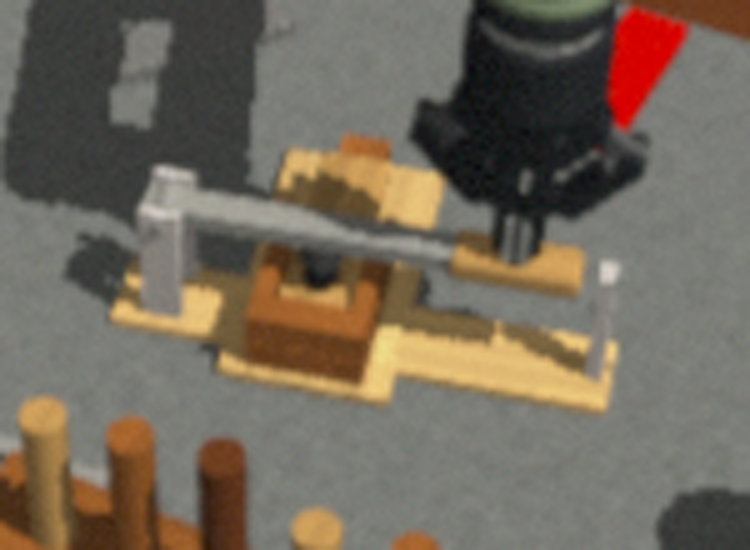

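The lever is level: the handle top at about (520,250) is in line with the post top at (608,270), with the fingers on the handle and 8 N of push. Handing in.

```bash
python3 - <<'E'
from h import *
dwell(.3); print(injig(np.array(current_position())),current_contact_force(),np.abs(current_joint_vel()).max())
print(close_job())
E
```

```text
[ 52.24573154 109.95146056  94.26465562] [-3.19597004  3.64258263  8.53932283] 0.001018345597913098
the job is handed in; nothing more can be done
None
```

I slid the blank home against the end stop and let go of it, then pressed the clamp lever level. I handed the job in at about 18 s of the 56 s allowed, still holding the lever with about 8.5 N; no verdict came back.

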